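# Sweep the counted nuts into the scale scoop

### The arm

A 6-joint arm with a two-finger parallel gripper is mounted at the origin on the work surface. World frame = base frame: x ahead of the robot, y to its left, z up, the work surface at z = 0. Lengths are in m, angles in rad, forces in N, time in s.
With the tool pointing down it reaches from about 0.325 to 0.85 m from the base axis. Payload 4.4 kg.
Tool frame: the origin (TCP) lies at the very end of the fingers, on their centre line; the grasp point (between the pads) lies 19 mm behind it; z points along the fingers, y is the line along which they close (so a half turn about z gives the same grasp; the last joint's range is limited). The gripper opens to 94 mm and grips with 3 to 60 N. Pads are 16 mm wide; open, the fingers measure 119 mm over their backs; the gripper's body (75 mm by 177 mm) begins 78 mm behind the grasp point.
Start: joints at [-1.298, 0.207, 1.542, -0, 1.393, -0.15], TCP at [0.236, -0.524, 0.205] pointing down, gripper open.
Joint ranges: [-2.73, 2.73], [-0.86, 2.22], [0.23, 2.46], [-1.11, 4.25], [0.08, 2.63], [-2.82, 2.82]. Speed limits (rad/s): [2.79, 2.79, 3.14, 3.14, 3.14, 3.14].

### API

Orientations are given as a 3x3 rotation matrix whose columns are the frame's x, y, z axes.
In Python, from rig import get_state, snapshot, calibration, job_done gives the robot as it stands.
- The arm moves only by the tool arm_command, never from a script. Its argument "rows" is a list of rows, each a list of 6 numbers: the shift along the world's x, y, z in cm, then the turn, a rotation vector about the world's x, y, z in rad. A call has 1 to 8 rows; each row shifts and turns the commanded pose from where the row before left it; what a row does not reach is not made up. A row lasts 1/10 s, in which the tool goes at most 50 mm and 8.59 degrees, less where a joint would pass 70% of its speed; a pose out of reach is approached as far as the arm can. A call is refused whole if a number of a shift passes 5 or a number of a turn 0.15, either way. A call with a gripper value outside its range is refused whole. "fingers" is the finger opening in cm, from 0 to 9.4, set as the call begins (left out, the last holds). The fingers move at their own pace and stop on an object; "squeeze" is the grip in N (left out, the last holds). Time passes only in rows, so rows that do not move let the fingers close. It gives the time, the measured TCP pose, the force, the opening and the grip force at its end, in the units of the state.
- get_state(): the state, without advancing time (a new reading comes with each control period).
- snapshot(name): name is "side" or "top"; returns (picture, depth): 480x640x3 uint8, blue, green, red; 480x640 float32, m along the optical axis (not along the pixel's ray), 0 where there is no reading.
- calibration(name): a dict with "mtx" (3x3 intrinsics, pixels), "cam_to_world" (4x4, takes a point from camera to world coordinates). Camera axes: x right, y down, z forward; pixel columns grow to the right and rows downward; lengths in m; the calibration is good to about 2 mm. A picture is of the moment at which its call begins. calibration takes no time and is no camera call.
- job_done(): hands the job in; it is judged then, once.
The state is a dict: "time_s": time; "joint_positions": joint angles; "joint_velocities": joint speeds; "joint_efforts": joint torques, N m; "position": TCP position; "tool_rot": TCP orientation; "contact_force": force on the tool from outside, world axes, zero at the start; "moment": the same for the moment, N m; "width": finger opening in m; "gripper_force": force on a finger pad.
Only numpy, scipy, OpenCV 4.12 (cv2) and the standard library are available. Lean on these libraries where they do the work, as an engineer would, in place of code of your own. Each camera call takes 0.05 s, during which the arm holds its last target. There are 200 camera calls.

### The job

Sweep the three hex nuts lying on the bench into the open steel scoop of the counting scale with the fingertips, so that each nut lies wholly on the scoop's floor, past its sloping front lip. Only slide them along the bench: do not pinch or lift any of them. Leave the standing bolts and sleeve and everything else on the bench where they are, and do not shove the scoop about.

Things in the scene. Friction and masses are not known exactly. Their poses are not given: they have to be found in the camera images.
- scoop: Scale scoop: open-fronted steel pan, 0.9 kg, loose on the bench at the left. Origin: centre of its underside, on the bench; x runs from the open mouth to the back wall, y across, z up. Flat floor 2 mm thick, x = -100 to +110 mm, y = -110 to +110 mm; back wall 50 mm high with a loop handle 37 mm out behind it. The mouth faces the robot's right (-y), up to 17 degrees askew.
- scoop_lip (a point): Middle of the front edge of the scoop's flat floor (x = -100 mm in the scoop), 2 mm above the bench. From here a bevelled lip slopes 20 mm forward down to a knife edge on the bench; nuts slide up over it. The side walls (2.5 mm thick) start here 10 mm high and rise to 50 mm half-way to the back.
- nut1_center (a point): Hex nut 1 of 3 (all alike): a plain steel nut, 30 mm across flats, 35 mm across corners, 18 mm high, about 65 g, lying flat on the bench at any yaw. This point is its centre, 9 mm above the bench; z up.
- nut2_center (a point): Hex nut 2 of 3 (all alike): a plain steel nut, 30 mm across flats, 35 mm across corners, 18 mm high, about 65 g, lying flat on the bench at any yaw. This point is its centre, 9 mm above the bench; z up.
- nut3_center (a point): Hex nut 3 of 3 (all alike): a plain steel nut, 30 mm across flats, 35 mm across corners, 18 mm high, about 65 g, lying flat on the bench at any yaw. This point is its centre, 9 mm above the bench; z up.
- bolt1: Hex bolt standing on its head, plain steel: head 30 mm across flats (35 mm across corners) and 12.5 mm high, threaded shank 20 mm thick, 53 mm high in all. Stays where it is. Origin: middle of its underside.
- bolt2: Hex bolt standing on its head, plain steel: head 30 mm across flats (35 mm across corners) and 12.5 mm high, threaded shank 20 mm thick, 53 mm high in all. Stays where it is. Origin: middle of its underside.
- sleeve: Plain steel spacer sleeve (tube) standing on end, 40 mm in diameter, 50 mm high, bore 24 mm. Stays where it is. Origin: middle of its underside.
- carton1: Small white carton with a green band, 45 x 90 x 62 mm high, towards the back of the bench. Stays where it is. Origin: middle of its underside.
- carton2: Small white carton with a green band, 45 x 90 x 62 mm high, towards the back of the bench. Stays where it is. Origin: middle of its underside.
- sanitizer: Clear pump bottle, 58 mm in diameter, 171 mm high, at the back right. Stays where it is. Origin: middle of its underside.
- scanner: Hand-held barcode scanner lying on its side, at the right nearer the robot: head 85 x 62 x 50 mm high, grip reaching about 135 mm towards -y of its frame. Stays where it is. Origin: under the middle of its head.
- tape_roll: Roll of parcel tape lying flat, 100 mm in diameter, 48 mm high, at the far right. Stays where it is. Origin: middle of its underside.
Not all that is in view belongs to the job. Leave any green or purple look-alike of the part that bears nut2_center alone.

How it is judged:
At the end, for the whole second after the job is handed in: Each nut's centre is at least 14 mm behind the front edge of the scoop's floor, between its walls, under 30 mm high, at rest; the scoop is level and within 30 mm of its start; the eight other loose things are within 20 mm of their start and not tipped (0.15 rad) (x of nut1_center in the frame of scoop between -0.086 and 0.11 m and y of nut1_center in the frame of scoop between -0.11 and 0.11 m and z of each of nut1_center, nut2_center, nut3_center in the frame of scoop below 0.03 m and linear speed of each of nut1, nut2, nut3 below 0.02 m/s and x of nut2_center in the frame of scoop between -0.086 and 0.11 m and y of nut2_center in the frame of scoop between -0.11 and 0.11 m and x of nut3_center in the frame of scoop between -0.086 and 0.11 m and y of nut3_center in the frame of scoop between -0.11 and 0.11 m and distance of scoop from where it was at the start of the episode below 0.03 m and angle between scoop's own z axis and vertical below 0.1 rad and distance of each of bolt1, bolt2, sleeve, carton1, carton2, sanitizer, scanner, tape_roll from where it was at the start of the episode below 0.02 m and angle between each of bolt1, bolt2, sleeve, carton1, carton2, sanitizer, scanner, tape_roll's own z axis and vertical below 0.15 rad); the robot touches nothing.
It fails at once if a nut is lifted off the bench (its centre more than 35 mm above the bench) (height (world z) of any of nut1_center, nut2_center, nut3_center above 0.035 m).
It fails at once if a nut is pinched or squeezed (more than 15 N between the fingers and one nut) (contact force between the fingers and nut1 above 15 N or contact force between the fingers and nut2 above 15 N or contact force between the fingers and nut3 above 15 N).
It fails at once if another thing on the bench is shifted by more than 20 mm or knocked over (distance of any of bolt1, bolt2, sleeve, carton1, carton2, sanitizer, scanner, tape_roll from where it was at the start of the episode above 0.02 m or angle between any of bolt1, bolt2, sleeve, carton1, carton2, sanitizer, scanner, tape_roll's own z axis and vertical above 0.3 rad).
It fails at once if the scoop is shifted by more than 30 mm or lifted (distance of scoop from where it was at the start of the episode above 0.03 m).
It also fails if it takes over 67 s, if anything falls off the work surface, if the arm or the gripper's body presses on something with over 40 N, if the wrist force passes 120 N, or if a joint passes its speed limit or range.

## Working session

There is one attempt and no reset: what is moved stays moved. The work goes in short steps, Python scripts to look and compute and a tool call to move; the robot and the scene stay as the last step left them, time stands still between calls to the robot, and variables do not carry over. Pictures are saved under pics/ and viewed, at most 10 in all, crops included, and the job is handed in when it is done.

Besides the shell and the picture viewer there is one more tool, called after "Request:" by a JSON object that holds its "method" and its "body", one argument or row to a line. arm_command: Moves the arm, as the interface text tells. Its arguments: {"type":"object","properties":{"rows":{"type":"array"},"fingers":{"type":"number"},"squeeze":{"type":"number"}},"required":["rows"]}

```bash
mkdir -p pics
cat > h.py <<'E'
import numpy as np,cv2
from rig import *
def cloud(n):
    im,d=snapshot(n);c=calibration(n);K=c["mtx"];T=np.array(c["cam_to_world"])
    v,u=np.mgrid[:480,:640]
    P=np.stack([(u-K[0][2])/K[0][0]*d,(v-K[1][2])/K[1][1]*d,d,np.ones_like(d)],-1)@T.T
    return im,d,P[...,:3]
def ray(n,u,v,z):
    c=calibration(n);T=np.array(c["cam_to_world"])
    r=T[:3,:3]@np.linalg.inv(c["mtx"])@[u,v,1];o=T[:3,3];return o+r*(z-o[2])/r[2]
E
python3 - <<'E'
from h import *
for n in("top","side"):
    im,d,P=cloud(n);cv2.imwrite(f"pics/{n}0.png",im);np.savez(n+"0.npz",im=im,d=d,P=P)
    print(n,np.round(calibration(n)["cam_to_world"],3).tolist(),np.round(calibration(n)["mtx"],1).tolist())
    if n=="top":
        m=((P[...,2]>.006)&(d>0)).astype(np.uint8)
        k,l,s,c=cv2.connectedComponentsWithStats(m)
        for i in range(1,k):
            if s[i,4]>60: print(np.round(c[i]),s[i,4],np.round(np.median(P[l==i],0),3),np.round(P[l==i][:,2].max(),3))
E
```

```text
top [[-0.025, -0.983, 0.182, 0.362], [-1.0, 0.028, 0.009, -0.095], [-0.014, -0.181, -0.983, 1.026], [0.0, 0.0, 0.0, 1.0]] [[515.0, 0.0, 317.5], [0.0, 515.0, 239.3], [0.0, 0.0, 1.0]]
[275.  81.] 38958 [ 0.882 -0.014  0.037] 0.104
[595. 158.] 11809 [ 0.668 -0.59   0.141] 0.161
[285. 151.] 1448 [ 0.718 -0.025  0.062] 0.071
[446. 157.] 1386 [ 0.68  -0.331  0.107] 0.176
[ 15. 220.] 5049 [0.601 0.495 0.065] 0.097
[242. 181.] 165 [0.672 0.065 0.018] 0.023
[374. 193.] 167 [ 0.639 -0.202  0.018] 0.023
[128. 251.] 2680 [0.539 0.317 0.038] 0.06
[293. 209.] 159 [ 0.611 -0.038  0.018] 0.023
[500. 239.] 1654 [ 0.536 -0.442  0.047] 0.054
[377. 250.] 208 [ 0.52  -0.202  0.023] 0.057
[304. 257.] 155 [ 0.512 -0.057  0.018] 0.024
[441. 262.] 231 [ 0.493 -0.323  0.027] 0.057
[342. 272.] 151 [ 0.482 -0.132  0.018] 0.023
[292. 294.] 144 [ 0.441 -0.034  0.018] 0.023
[404. 301.] 331 [ 0.42  -0.248  0.049] 0.055
[490. 340.] 2723 [ 0.343 -0.39   0.044] 0.056
[ 34. 413.] 5259 [0.229 0.46  0.016] 0.026
[594. 440.] 7102 [ 0.204 -0.501  0.111] 0.591
[229. 462.] 3406 [0.22  0.019 0.39 ] 0.548
side [[-0.972, -0.114, 0.206, 0.311], [-0.236, 0.469, -0.851, 0.824], [0.001, -0.876, -0.483, 0.591], [0.0, 0.0, 0.0, 1.0]] [[619.9, 0.0, 311.0], [0.0, 619.9, 243.8], [0.0, 0.0, 1.0]]
```

View pics/top0.png

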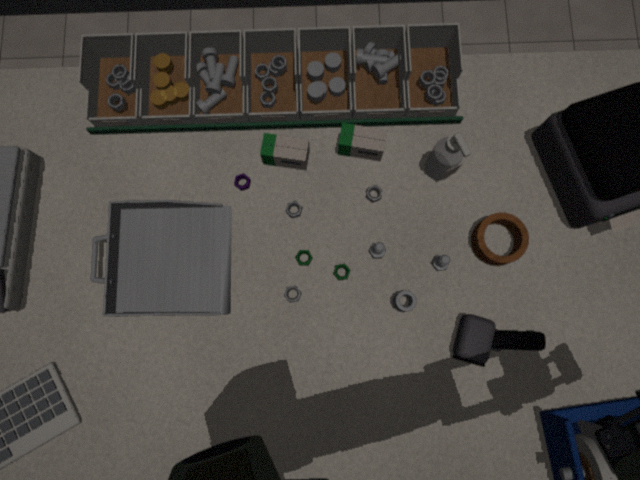

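View pics/side0.png

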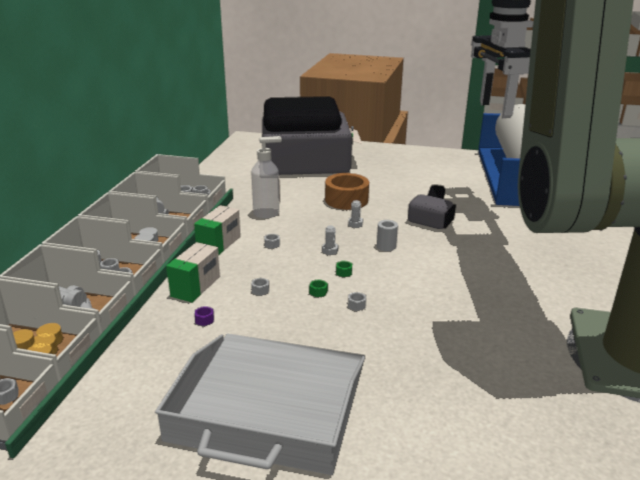

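Run:
```python
from h import *
f=np.load("top0.npz");im,P=f["im"],f["P"]
for u,v in[(374,193),(293,209),(292,294),(304,257),(342,272),(242,181),(377,250),(441,262),(404,301)]:
    m=np.zeros((480,640),bool);m[v-14:v+15,u-14:u+15]=1
    m&=(P[...,2]>.008)&(P[...,2]<.06);uv=np.argwhere(m);q=P[m]
    (cx,cy),r=cv2.minEnclosingCircle(q[:,:2].astype(np.float32))
    print((u,v),np.round(np.r_[cx,cy,r],4),np.round(ray("top",uv[:,1].mean(),uv[:,0].mean(),.015),4),len(q))
R=(P[...,0]>.38)&(P[...,0]<.72)&(P[...,1]>.06)&(P[...,1]<.48)
for lo,hi in((.004,.012),(.012,.03),(.03,.044),(.044,.06)):
    q=P[R&(P[...,2]>lo)&(P[...,2]<hi)]
    for y in np.arange(.08,.44,.02):
        s=q[abs(q[:,1]-y)<.01]
        if len(s)>3:
            a=s[s[:,0]<.53,0];b=s[s[:,0]>.55,0]
            print(lo,round(y,2),len(s),[np.round([t.min(),np.median(t),t.max()],3) if len(t) else 0 for t in(a,b)])
for v in range(190,335,15): print(v,[np.round(P[v,u],3).tolist() for u in (110,120,222,228,234)])
g=im[60:340,80:420];cv2.imwrite("pics/crop.png",cv2.resize(cv2.convertScaleAbs(g,alpha=1.8),None,fx=2.1,fy=2.1,interpolation=cv2.INTER_CUBIC))
s=get_state();print(s["tool_rot"],s["position"],s["contact_force"])
```

```text
(374, 193) [ 0.6407 -0.2024  0.0172] [ 0.6401 -0.2023  0.015 ] 162
(293, 209) [ 0.6121 -0.0389  0.017 ] [ 0.612  -0.0388  0.015 ] 157
(292, 294) [ 0.4415 -0.0336  0.0167] [ 0.4416 -0.0335  0.015 ] 143
(304, 257) [ 0.5128 -0.0572  0.0171] [ 0.5127 -0.057   0.015 ] 152
(342, 272) [ 0.4821 -0.1314  0.0171] [ 0.4821 -0.1315  0.015 ] 149
(242, 181) [0.6735 0.0661 0.018 ] [0.6733 0.0658 0.015 ] 158
(377, 250) [ 0.5237 -0.2045  0.0168] [ 0.5238 -0.2041  0.015 ] 207
(441, 262) [ 0.4952 -0.3278  0.0167] [ 0.4961 -0.328   0.015 ] 227
(404, 301) [ 0.4205 -0.249   0.0201] [ 0.4214 -0.2521  0.015 ] 326
0.004 0.08 70 [array([0.38 , 0.483, 0.529]), array([0.564, 0.663, 0.719])]
0.004 0.1 176 [array([0.383, 0.459, 0.53 ]), array([0.55 , 0.606, 0.719])]
0.004 0.12 284 [array([0.387, 0.469, 0.528]), array([0.55 , 0.606, 0.72 ])]
0.004 0.14 286 [array([0.395, 0.472, 0.528]), array([0.551, 0.598, 0.72 ])]
0.004 0.16 268 [array([0.386, 0.466, 0.525]), array([0.552, 0.6  , 0.71 ])]
0.004 0.18 280 [array([0.381, 0.463, 0.53 ]), array([0.552, 0.602, 0.717])]
0.004 0.2 287 [array([0.381, 0.464, 0.528]), arra
[... 3607 characters left out ...]
280 [[0.475, 0.318, 0.037], [0.479, 0.313, 0.0], [0.473, 0.107, 0.003], [0.473, 0.095, 0.003], [0.473, 0.084, -0.001]]
295 [[0.447, 0.319, 0.031], [0.449, 0.311, 0.002], [0.444, 0.107, 0.001], [0.443, 0.095, 0.001], [0.443, 0.083, 0.0]]
310 [[0.418, 0.318, 0.029], [0.419, 0.31, 0.002], [0.414, 0.107, -0.001], [0.414, 0.095, -0.0], [0.413, 0.083, 0.001]]
325 [[0.39, 0.329, 0.001], [0.39, 0.309, 0.0], [0.385, 0.106, 0.003], [0.384, 0.095, 0.001], [0.384, 0.083, -0.0]]
[[ 9.11925012e-01  4.10356518e-01 -5.48811476e-04]
 [ 4.10356783e-01 -9.11923026e-01  1.92477117e-03]
 [ 2.89368572e-04 -1.98045548e-03 -9.99997997e-01]] [ 0.23573136 -0.52367866  0.20442921] [-0.19621797 -0.4729265   0.67878701]
```

View pics/crop.png

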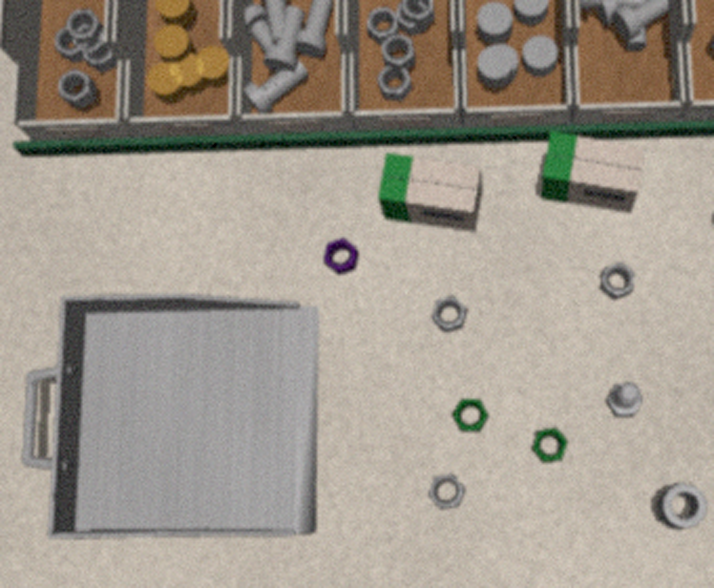

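Of the pixels that could be meant, (374,193), (293,209) and (292,294) are the plain steel nuts. Green (304,257) and (342,272) and purple (242,181) are look-alikes, so I'll leave them alone. The crop confirms this, and the heights (18 mm) and radii (about 17 mm) fit. The scoop's walls lie at x 0.408–0.625, and its floor starts at y≈0.108.

Request:
{"method": "arm_command", "body": {
  "rows": [
    [2.74,3.14,0,0,0,0.093],
    [2.74,3.14,0,0,0,0.093],
    [2.74,3.14,0,0,0,0.093],
    [2.74,3.14,0,0,0,0.093],
    [2.74,3.14,0,0,0,0.093],
    [2.74,3.14,0,0,0,0.093],
    [2.74,3.14,0,0,0,0.093]
  ],
  "fingers": 1.8
}}

```text
time_s: 0.8
position: [0.4283, -0.3029, 0.205]
tool_rot: [[0.474, 0.881, -0.001], [0.881, -0.474, 0.001], [0.0, -0.001, -1.0]]
contact_force: [0.7, 0.1, -0.6]
width: 0.0411
gripper_force: 0.0
```

Request:
{"method": "arm_command", "body": {
  "rows": [
    [2.74,3.14,0,0,0,0.093],
    [2.74,3.14,0,0,0,0.093],
    [2.74,3.14,0,0,0,0.093],
    [2.74,3.14,0,0,0,0.093],
    [2.74,3.14,0,0,0,0.093],
    [2.74,3.14,0,0,0,0.093],
    [2.74,3.14,0,0,0,0.093],
    [0,0,0,0,0,0]
  ]
}}

```text
time_s: 1.6
position: [0.6215, -0.0805, 0.2045]
tool_rot: [[-0.16, 0.987, 0.0], [0.987, 0.16, 0.002], [0.002, 0.0, -1.0]]
contact_force: [-0.3, 0.0, -0.4]
width: 0.018
gripper_force: 0.0
```

Request:
{"method": "arm_command", "body": {
  "rows": [
    [-0.1,-0.4,-4,0,0,0],
    [0,0,-4,0,0,0],
    [0,0,-4,0,0,0],
    [0,0,-4,0,0,0],
    [0,0,-2.5,0,0,0],
    [0,0,-0.8,0,0,0],
    [0,0,-0.3,0,0,0],
    [0,0,0,0,0,0]
  ]
}}

```text
time_s: 2.4
position: [0.6193, -0.0894, 0.0104]
tool_rot: [[-0.153, 0.988, 0.002], [0.988, 0.153, -0.001], [-0.001, 0.001, -1.0]]
contact_force: [0.6, 1.0, 0.3]
width: 0.0179
gripper_force: 0.0
```

Request:
{"method": "arm_command", "body": {
  "rows": [
    [-0.06,0.4,-0.3,0,0,0],
    [-0.06,0.4,0,0,0,0],
    [-0.06,0.4,0,0,0,0],
    [-0.06,0.4,0,0,0,0],
    [-0.06,0.4,0,0,0,0],
    [-0.06,0.4,0,0,0,0],
    [-0.09,0.6,0,0,0,0],
    [-0.09,0.6,0,0,0,0]
  ]
}}

```text
time_s: 3.2
position: [0.6131, -0.0524, 0.0065]
tool_rot: [[-0.153, 0.988, 0.0], [0.988, 0.153, -0.0], [-0.0, 0.0, -1.0]]
contact_force: [0.1, -0.7, 0.4]
width: 0.0183
gripper_force: 0.3
```

Request:
{"method": "arm_command", "body": {
  "rows": [
    [-0.12,0.8,0,0,0,0],
    [-0.12,0.8,0,0,0,0],
    [-0.12,0.8,0,0,0,0],
    [-0.12,0.8,0,0,0,0],
    [-0.12,0.8,0,0,0,0],
    [-0.12,0.8,0,0,0,0],
    [-0.12,0.8,0,0,0,0],
    [-0.12,0.8,0,0,0,0]
  ]
}}

```text
time_s: 4.0
position: [0.6034, 0.0119, 0.0065]
tool_rot: [[-0.153, 0.988, -0.0], [0.988, 0.153, -0.0], [-0.0, -0.0, -1.0]]
contact_force: [-0.7, -1.1, 0.8]
width: 0.0181
gripper_force: 0.3
```

Run:
```python
from h import *
im,d,P=cloud("side");cv2.imwrite("pics/s1.png",im[220:480,120:480])
```

```text
(no output)
```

View pics/s1.png

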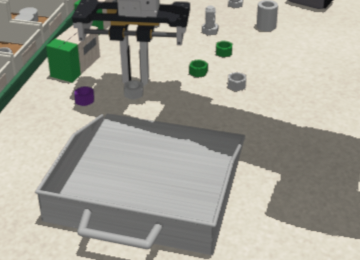

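The nut (crop 133,88) rides centred in front of both fingers, so I'll keep pushing.

Request:
{"method": "arm_command", "body": {
  "rows": [
    [-0.12,0.8,0,0,0,0],
    [-0.12,0.8,0,0,0,0],
    [-0.12,0.8,0,0,0,0],
    [-0.12,0.8,0,0,0,0],
    [-0.12,0.8,0,0,0,0],
    [-0.12,0.8,0,0,0,0],
    [-0.12,0.8,0,0,0,0],
    [-0.12,0.8,0,0,0,0]
  ]
}}

```text
time_s: 4.85
position: [0.5939, 0.0758, 0.0065]
tool_rot: [[-0.153, 0.988, 0.0], [0.988, 0.153, -0.0], [-0.0, 0.0, -1.0]]
contact_force: [-0.0, -1.7, 0.1]
width: 0.0182
gripper_force: 0.4
```

Request:
{"method": "arm_command", "body": {
  "rows": [
    [-0.12,0.8,0,0,0,0],
    [-0.12,0.8,0,0,0,0],
    [-0.12,0.8,0,0,0,0],
    [-0.12,0.8,0,0,0,0],
    [-0.12,0.8,0,0,0,0],
    [-0.12,0.8,0,0,0,0],
    [-0.12,0.8,0,0,0,0],
    [-0.12,0.8,0,0,0,0]
  ]
}}

```text
time_s: 5.65
position: [0.5842, 0.1398, 0.0064]
tool_rot: [[-0.153, 0.988, -0.0], [0.988, 0.153, -0.0], [-0.0, -0.0, -1.0]]
contact_force: [-0.2, -2.7, 2.8]
width: 0.018
gripper_force: 1.1
```

Request:
{"method": "arm_command", "body": {
  "rows": [
    [-0.12,0.8,0,0,0,0],
    [-0.12,0.8,0,0,0,0],
    [-0.06,0.4,0,0,0,0],
    [0.0,0,0,0,0,0],
    [0.12,-0.8,0,0,0,0],
    [0.3,-2,2,0,0,0],
    [0,-2,5,0,0,0],
    [0,-3,3,0,0,0]
  ]
}}

```text
time_s: 6.45
position: [0.586, 0.0824, 0.1046]
tool_rot: [[-0.154, 0.988, 0.001], [0.988, 0.154, 0.001], [0.001, 0.001, -1.0]]
contact_force: [1.7, -1.0, 0.3]
width: 0.0175
gripper_force: 0.0
```

```bash
cat > chk.py <<'E'
from h import *
im,d,P=cloud("top");cv2.imwrite("/tmp/t.png",im)
m=((P[...,2]>.011)&(P[...,2]<.03)&(P[...,1]>-.3)&(P[...,1]<.31)&(P[...,0]>.413)&(P[...,0]<.7)).astype(np.uint8)
m[(P[...,1]>.1)&(P[...,0]>.619)]=0
k,l,s,c=cv2.connectedComponentsWithStats(m)
for i in range(1,k):
    if s[i,4]>60: print(np.round(c[i]),s[i,4],np.round((P[l==i].max(0)+P[l==i].min(0))/2,3))
w=P[(P[...,2]>.03)&(P[...,2]<.06)&(P[...,1]>.2)&(P[...,1]<.34)&(P[...,0]>.38)&(P[...,0]<.64)]
print("scoop",w[:,0].min(),w[:,0].max(),np.median(w[:,1]),"t",get_state()["time_s"])
E
python3 chk.py; python3 -c "
import cv2;cv2.imwrite('pics/t1.png',cv2.convertScaleAbs(cv2.imread('/tmp/t.png'),alpha=1.6)[120:340,80:480])"
```

```text
[242. 181.] 149 [0.673 0.066 0.017]
[374. 193.] 148 [ 0.64  -0.202  0.018]
[376. 252.] 93 [ 0.524 -0.204  0.02 ]
[304. 257.] 142 [ 0.512 -0.057  0.017]
[342. 272.] 143 [ 0.482 -0.131  0.018]
[292. 294.] 141 [ 0.442 -0.033  0.017]
scoop 0.6233841942764391 0.6298367169962389 0.230948359388215 t 6.5
```

View pics/t1.png

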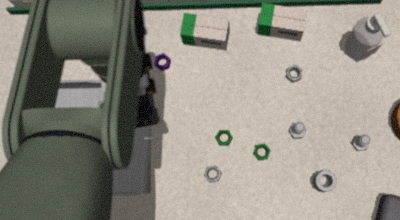

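Request:
{"method": "arm_command", "body": {
  "rows": [
    [-2.5,-2.77,0,0,0,-0.049],
    [-2.5,-2.77,0,0,0,-0.049],
    [-2.5,-2.77,0,0,0,-0.049],
    [-2.5,-2.77,0,0,0,-0.049],
    [-2.5,-2.77,0,0,0,-0.049],
    [-2.5,-2.77,0,0,0,-0.049],
    [0,0,0,0,0,0],
    [0,0,0,0,0,0]
  ]
}}

```text
time_s: 7.3
position: [0.4351, -0.0841, 0.1027]
tool_rot: [[0.142, 0.99, 0.0], [0.99, -0.142, 0.001], [0.001, 0.0, -1.0]]
contact_force: [1.2, 0.3, -0.1]
width: 0.0178
gripper_force: 0.0
```

```bash
python3 chk.py; python3 -c "
import cv2;cv2.imwrite('pics/t2.png',cv2.convertScaleAbs(cv2.imread('/tmp/t.png'),alpha=1.6)[120:340,80:480])"
```

```text
[242. 181.] 149 [0.673 0.065 0.017]
[374. 193.] 145 [ 0.64  -0.202  0.018]
[185. 228.] 170 [0.579 0.179 0.018]
scoop 0.4048721363391607 0.6304814097026534 0.3173420828035658 t 7.35
```

View pics/t2.png

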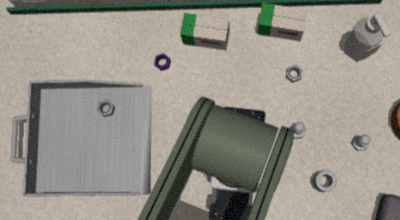

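The first nut (crop 106,108) is in the scoop at (0.579, 0.179), and the scoop hasn't moved. Now the near nut.

Request:
{"method": "arm_command", "body": {
  "rows": [
    [0,0,-3.5,0,0,0],
    [0,0,-3.5,0,0,0],
    [0,0,-1.5,0,0,0],
    [0,0,-0.6,0,0,0],
    [0,0,-0.3,0,0,0],
    [0,0,0,0,0,0]
  ]
}}

```text
time_s: 7.95
position: [0.4365, -0.0833, 0.0092]
tool_rot: [[0.139, 0.99, 0.001], [0.99, -0.139, -0.0], [-0.0, 0.001, -1.0]]
contact_force: [-0.7, -0.9, 0.6]
width: 0.0182
gripper_force: 0.0
```

Request:
{"method": "arm_command", "body": {
  "rows": [
    [0.06,0.4,0,0,0,0],
    [0.06,0.4,0,0,0,0],
    [0.06,0.4,0,0,0,0],
    [0.06,0.4,0,0,0,0],
    [0.06,0.4,0,0,0,0],
    [0.06,0.4,0,0,0,0],
    [0.08,0.6,0,0,0,0],
    [0.08,0.6,0,0,0,0]
  ]
}}

```text
time_s: 8.75
position: [0.4407, -0.0472, 0.0089]
tool_rot: [[0.14, 0.99, -0.0], [0.99, -0.14, -0.0], [-0.0, -0.0, -1.0]]
contact_force: [0.2, 0.1, -0.4]
width: 0.0179
gripper_force: 0.3
```

Request:
{"method": "arm_command", "body": {
  "rows": [
    [0.11,0.8,0,0,0,0],
    [0.11,0.8,0,0,0,0],
    [0.11,0.8,0,0,0,0],
    [0.11,0.8,0,0,0,0],
    [0.11,0.8,0,0,0,0],
    [0.11,0.8,0,0,0,0],
    [0.11,0.8,0,0,0,0],
    [0.11,0.8,0,0,0,0]
  ]
}}

```text
time_s: 9.55
position: [0.4496, 0.0172, 0.0089]
tool_rot: [[0.139, 0.99, -0.0], [0.99, -0.139, 0.0], [0.0, -0.0, -1.0]]
contact_force: [0.4, -0.8, 0.3]
width: 0.018
gripper_force: 0.2
```

Request:
{"method": "arm_command", "body": {
  "rows": [
    [0.11,0.8,0,0,0,0],
    [0.11,0.8,0,0,0,0],
    [0.11,0.8,0,0,0,0],
    [0.11,0.8,0,0,0,0],
    [0.11,0.8,0,0,0,0],
    [0.11,0.8,0,0,0,0],
    [0.11,0.8,0,0,0,0],
    [0.11,0.8,0,0,0,0]
  ]
}}

```text
time_s: 10.35
position: [0.4585, 0.081, 0.0089]
tool_rot: [[0.139, 0.99, 0.0], [0.99, -0.139, -0.0], [-0.0, 0.0, -1.0]]
contact_force: [-0.3, -1.2, 1.0]
width: 0.0181
gripper_force: 0.6
```

Request:
{"method": "arm_command", "body": {
  "rows": [
    [0.11,0.8,0,0,0,0],
    [0.11,0.8,0,0,0,0],
    [0.11,0.8,0,0,0,0],
    [0.11,0.8,0,0,0,0],
    [0.11,0.8,0,0,0,0],
    [0.11,0.8,0,0,0,0],
    [0.11,0.8,0,0,0,0],
    [0.11,0.8,0,0,0,0]
  ]
}}

```text
time_s: 11.15
position: [0.4671, 0.1451, 0.0088]
tool_rot: [[0.14, 0.99, -0.0], [0.99, -0.14, -0.0], [-0.0, -0.0, -1.0]]
contact_force: [-0.4, -1.2, 1.6]
width: 0.0177
gripper_force: 1.0
```

Request:
{"method": "arm_command", "body": {
  "rows": [
    [0.11,0.8,0,0,0,0],
    [0.05,0.3,0,0,0,0],
    [0,0,0,0,0,0],
    [-0.1,-0.8,0,0,0,0],
    [-0.3,-2,2,0,0,0],
    [0,-2,4.5,0,0,0],
    [0,-2,4.5,0,0,0],
    [0,0,0,0,0,0]
  ]
}}

```text
time_s: 11.95
position: [0.4701, 0.0852, 0.1253]
tool_rot: [[0.143, 0.99, 0.014], [0.99, -0.143, -0.0], [0.001, 0.014, -1.0]]
contact_force: [-0.2, -0.0, 0.4]
width: 0.018
gripper_force: 0.0
```

Request:
{"method": "arm_command", "body": {
  "rows": [
    [1.9,-3.2,0,0,0,0.044],
    [1.9,-3.2,0,0,0,0.044],
    [1.9,-3.2,0,0,0,0.044],
    [1.9,-3.2,0,0,0,0.044],
    [1.9,-3.2,0,0,0,0.044],
    [1.9,-3.2,0,0,0,0.044],
    [1.9,-3.2,0,0,0,0.044],
    [1.9,-3.2,0,0,0,0.044]
  ]
}}

```text
time_s: 12.75
position: [0.6163, -0.1699, 0.1173]
tool_rot: [[-0.211, 0.977, -0.002], [0.977, 0.211, 0.001], [0.002, -0.002, -1.0]]
contact_force: [0.3, 0.9, 0.5]
width: 0.018
gripper_force: 0.0
```

```bash
python3 chk.py
python3 - <<'E'
from h import *
f=np.load("top0.npz");P=f["P"][130:185,425:475].reshape(-1,3)
for a,b in((.03,.09),(.09,.18)):
    q=P[(P[:,2]>a)&(P[:,2]<b)];print(q.min(0),q.max(0))
E
```

```text
[242. 181.] 145 [0.673 0.066 0.018]
[185. 228.] 162 [0.578 0.178 0.019]
[186. 280.] 169 [0.473 0.174 0.02 ]
scoop 0.4048080764241063 0.6304237760896887 0.3174028901783097 t 12.8
[ 0.66036426 -0.36670603  0.03028607] [ 0.70874296 -0.30882188  0.08983643]
[ 0.66000006 -0.36222373  0.09013278] [ 0.72153781 -0.30940899  0.17590104]
```

Request:
{"method": "arm_command", "body": {
  "rows": [
    [1.2,-2.2,0,0,0,0.03],
    [1.2,-2.2,0,0,0,0.03],
    [1.0,-2.0,0,0,0,0.027],
    [0,0,0,0,0,0],
    [0,0,0,0,0,0]
  ]
}}

```text
time_s: 13.3
position: [0.6496, -0.2321, 0.1175]
tool_rot: [[-0.293, 0.956, -0.002], [0.956, 0.293, 0.002], [0.002, -0.001, -1.0]]
contact_force: [-0.8, 0.6, -0.6]
width: 0.0181
gripper_force: 0.0
```

Request:
{"method": "arm_command", "body": {
  "rows": [
    [0.2,-0.7,-2,0,0,0],
    [0,0,-3,0,0,0],
    [0,0,-3,0,0,0],
    [0,0,-2,0,0,0],
    [0,0,-0.6,0,0,0],
    [0,0,-0.3,0,0,0],
    [0,0,0,0,0,0]
  ]
}}

```text
time_s: 14.0
position: [0.653, -0.2393, 0.0101]
tool_rot: [[-0.295, 0.956, 0.0], [0.956, 0.295, -0.0], [-0.0, 0.0, -1.0]]
contact_force: [-0.5, 0.2, 0.4]
width: 0.0179
gripper_force: 0.0
```

Request:
{"method": "arm_command", "body": {
  "rows": [
    [-0.09,0.3,0,0,0,0],
    [-0.12,0.4,0,0,0,0],
    [-0.12,0.4,0,0,0,0],
    [-0.12,0.4,0,0,0,0],
    [-0.12,0.4,0,0,0,0],
    [-0.12,0.4,0,0,0,0],
    [-0.18,0.6,0,0,0,0],
    [-0.18,0.6,0,0,0,0]
  ]
}}

```text
time_s: 14.8
position: [0.6423, -0.2043, 0.0101]
tool_rot: [[-0.294, 0.956, 0.001], [0.956, 0.294, -0.0], [-0.001, 0.0, -1.0]]
contact_force: [0.1, -1.5, 0.6]
width: 0.0182
gripper_force: 0.5
```

Request:
{"method": "arm_command", "body": {
  "rows": [
    [-0.25,0.8,0,0,0,0],
    [-0.25,0.8,0,0,0,0],
    [-0.25,0.8,0,0,0,0],
    [-0.25,0.8,0,0,0,0],
    [-0.25,0.8,0,0,0,0],
    [-0.25,0.8,0,0,0,0],
    [-0.25,0.8,0,0,0,0],
    [-0.25,0.8,0,0,0,0]
  ]
}}

```text
time_s: 15.6
position: [0.622, -0.1399, 0.0099]
tool_rot: [[-0.295, 0.956, 0.0], [0.956, 0.295, -0.0], [-0.0, 0.0, -1.0]]
contact_force: [0.2, -0.9, 1.6]
width: 0.0184
gripper_force: 0.7
```

Run:
```python
from h import *
im,d,P=cloud("side");cv2.imwrite("pics/s2.png",im[180:440,140:500])
```

```text
(no output)
```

View pics/s2.png

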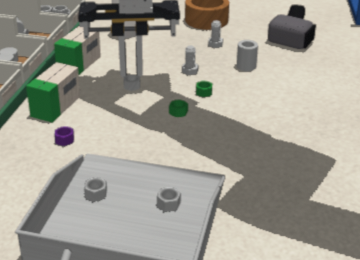

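The third nut rides in front of the fingers (crop 131,83), and two nuts lie in the scoop (95,188 and 168,199).

Request:
{"method": "arm_command", "body": {
  "rows": [
    [-0.25,0.8,0,0,0,0],
    [-0.25,0.8,0,0,0,0],
    [-0.25,0.8,0,0,0,0],
    [-0.25,0.8,0,0,0,0],
    [-0.25,0.8,0,0,0,0],
    [-0.25,0.8,0,0,0,0],
    [-0.25,0.8,0,0,0,0],
    [-0.25,0.8,0,0,0,0]
  ]
}}

```text
time_s: 16.45
position: [0.6019, -0.0758, 0.0098]
tool_rot: [[-0.295, 0.956, -0.0], [0.956, 0.295, 0.0], [0.0, -0.0, -1.0]]
contact_force: [0.2, -0.8, -0.6]
width: 0.0178
gripper_force: 0.1
```

Request:
{"method": "arm_command", "body": {
  "rows": [
    [-0.25,0.8,0,0,0,0],
    [-0.25,0.8,0,0,0,0],
    [-0.25,0.8,0,0,0,0],
    [-0.25,0.8,0,0,0,0],
    [-0.25,0.8,0,0,0,0],
    [-0.25,0.8,0,0,0,0],
    [-0.25,0.8,0,0,0,0],
    [-0.25,0.8,0,0,0,0]
  ]
}}

```text
time_s: 17.25
position: [0.582, -0.0119, 0.0099]
tool_rot: [[-0.295, 0.956, 0.0], [0.956, 0.295, -0.0], [-0.0, 0.0, -1.0]]
contact_force: [-0.2, -1.3, -0.6]
width: 0.0182
gripper_force: 0.1
```

Request:
{"method": "arm_command", "body": {
  "rows": [
    [-0.25,0.8,0,0,0,0],
    [-0.25,0.8,0,0,0,0],
    [-0.25,0.8,0,0,0,0],
    [-0.25,0.8,0,0,0,0],
    [-0.25,0.8,0,0,0,0],
    [-0.25,0.8,0,0,0,0],
    [-0.25,0.8,0,0,0,0],
    [-0.25,0.8,0,0,0,0]
  ]
}}

```text
time_s: 18.05
position: [0.562, 0.0521, 0.0099]
tool_rot: [[-0.295, 0.956, -0.0], [0.956, 0.295, 0.0], [0.0, -0.0, -1.0]]
contact_force: [0.6, -0.5, -0.2]
width: 0.0178
gripper_force: 0.1
```

Request:
{"method": "arm_command", "body": {
  "rows": [
    [-0.25,0.8,0,0,0,0],
    [-0.25,0.8,0,0,0,0],
    [-0.25,0.8,0,0,0,0],
    [-0.25,0.8,0,0,0,0],
    [-0.25,0.8,0,0,0,0],
    [-0.25,0.8,0,0,0,0],
    [-0.25,0.8,0,0,0,0],
    [-0.25,0.8,0,0,0,0]
  ]
}}

```text
time_s: 18.85
position: [0.5423, 0.116, 0.0101]
tool_rot: [[-0.295, 0.956, 0.001], [0.956, 0.295, -0.0], [-0.0, 0.0, -1.0]]
contact_force: [0.3, -1.3, 0.5]
width: 0.0175
gripper_force: 0.9
```

Request:
{"method": "arm_command", "body": {
  "rows": [
    [-0.25,0.8,0,0,0,0],
    [-0.25,0.8,0,0,0,0],
    [-0.25,0.8,0,0,0,0],
    [-0.18,0.6,0,0,0,0],
    [0,0,0,0,0,0],
    [0.2,-0.7,0,0,0,0],
    [0.5,-2,2,0,0,0],
    [0.3,-2,4.5,0,0,0]
  ]
}}

```text
time_s: 19.65
position: [0.5386, 0.0975, 0.071]
tool_rot: [[-0.295, 0.955, -0.011], [0.956, 0.295, -0.0], [0.003, -0.01, -1.0]]
contact_force: [0.5, -0.5, -0.7]
width: 0.0181
gripper_force: 0.0
```

Request:
{"method": "arm_command", "body": {
  "rows": [
    [0,-3,3,0,0,0],
    [0,-4,2,0,0,0],
    [0,-4,0,0,0,0],
    [0,-4,0,0,0,0],
    [0,-4,0,0,0,0],
    [0,-4,0,0,0,0],
    [0,0,0,0,0,0],
    [0,0,0,0,0,0]
  ]
}}

```text
time_s: 20.45
position: [0.5423, -0.1326, 0.1244]
tool_rot: [[-0.292, 0.957, -0.001], [0.957, 0.292, 0.001], [0.001, -0.001, -1.0]]
contact_force: [-0.5, -0.0, 0.0]
width: 0.0181
gripper_force: 0.0
```

```bash
python3 chk.py; python3 -c "
import cv2;cv2.imwrite('pics/t3.png',cv2.convertScaleAbs(cv2.imread('/tmp/t.png'),alpha=1.6)[100:380,80:560])"
```

```text
[242. 181.] 148 [0.674 0.066 0.017]
[185. 228.] 163 [0.579 0.179 0.019]
[192. 253.] 165 [0.527 0.164 0.018]
[186. 280.] 167 [0.473 0.175 0.019]
scoop 0.4048706221338679 0.6304923116397774 0.31742376958984314 t 20.5
```

View pics/t3.png

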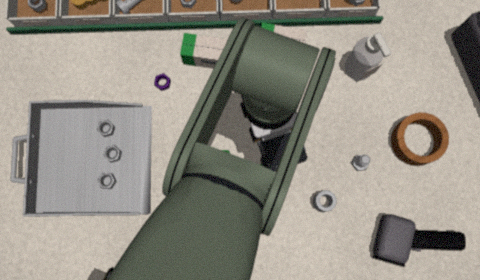

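All three nuts (crop 106,128; 113,154; 107,181) lie on the scoop floor at y 0.164–0.179, past the 0.122 limit. The scoop hasn't moved and the arm is clear.

```bash
python3 -c "from rig import job_done;print(job_done())"
```

```text
the job is handed in; nothing more can be done
None
```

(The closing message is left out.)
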